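# Set the analyser ring to 40 degrees and lock it

### The job

Set the analyser on the leaning rotary mount: turn its graduated ring until the 40 degree mark (the fourth ten-degree mark counted from the red zero mark) stands at the white index line. Then, without losing that setting, swing the yellow tab of the bayonet lock ring a quarter turn clockwise until it clicks fully home pointing up the slope. Leave the beaker, dish, dropper bottle and tip box standing where they are, and let go of everything.

Things in the scene. Friction and masses are not known exactly. Their poses are not given: they have to be found in the camera images.
- analyser_mount: fixed stand: dark base plate 150 x 144 x 12 mm, leaning metal barrel. Origin on the worktop under the face centre, which is 100 mm above it. The one axis of both rings leans 25 degrees from vertical to the mount's own -x (its front, facing the robot); own +y is left of the face. Black block with the white index line at the face's low front edge, 54 to 70 mm from the axis
- scale_ring (a joint): scale reading at the index, rad, 0 to 2.6: 0 = red zero mark, 0.698 = 40 degrees. Looking down onto the face, clockwise turning lowers it. Friction 0.06 N m, stays where left. Starts between 70 and 135 degrees. Marks run clockwise from the long red zero to 150: faint every 5 degrees, white every 10, extra long every 30
- ring_grip (a point): point on the axis at grip height, 26 mm above the face centre (the plane the flange lies on); z axis = rotation axis, out of the face. The graduated ring is a black flange 104 mm across, 6 mm thick, with a knurled grey cylinder 56 mm across from 6 to 36 mm above the face, to be grasped across its diameter in any direction. Turns with the ring
- lock_ring (a joint): turn of the bayonet lock ring, rad: 0 = open (start), tab pointing left of the face; 1.571 = locked home, tab pointing up the slope; clockwise looking down onto the face. A snap spring pushes it back to open below about 1.0 and on to locked above it, under 2 N at the tab
- lock_tab (a point): grip centre of the yellow tab of the lock ring, 92 mm from the axis, 20 mm above the face. Tab 12 mm thick along its travel, 18 mm radially, from 8 mm below to 34 mm above the face, square to it, on a dark arm whose top is 2 mm below the face. Site z = rotation axis out of the face, y = radially outward, x = travel towards locked. Moves with the tab
- beaker: loose glass beaker, 55 mm across, 70 mm tall, origin under its centre; bystander
- petri: loose petri dish with lid, 59 mm across, 15 mm tall, origin under its centre; bystander
- dropper: loose brown dropper bottle, 33 mm across, 102 mm tall, origin under its centre; bystander
- tip_box: loose blue pipette tip box, 74 x 122 x 63 mm, origin under its centre; bystander
Things that resemble listed ones, but are neither listed nor needed, are in the scene too. Of the things that look like the analyser_mount, the largest one is meant.

How it is judged (in metres and radians):
On the way, in this order (a step that is already met when the one before it is completed fails the run):
1. the scale reads 40 degrees (within 3) while the lock ring is still open (value of joint scale_ring between 0.646 and 0.75 rad and value of joint lock_ring below 0.3 rad), for 0.2 s.
2. the lock ring is turned home (value of joint lock_ring above 1.5 rad), for 0.2 s.
At the end, for the whole second after the job is handed in: the scale reads 40 degrees within 3 degrees, the lock ring is home (beyond 1.5 rad of 1.571), and beaker, dish, dropper and tip box stand within 30 mm of where they began (value of joint scale_ring between 0.646 and 0.75 rad and value of joint lock_ring above 1.5 rad and distance of each of beaker, petri, dropper, tip_box from where it was at the start of the episode below 0.03 m); the robot touches nothing.
It fails at once if the lock ring is home while the scale is more than 6 degrees off 40 degrees (value of joint lock_ring above 1.3 rad and (value of joint scale_ring below 0.593 rad or value of joint scale_ring above 0.803 rad)).
It fails at once if a bystander is knocked over or pushed away (distance of any of beaker, petri, dropper, tip_box from where it was at the start of the episode above 0.03 m or angle between any of beaker, dropper's own z axis and vertical above 0.5 rad).
It also fails if it takes over 61 s, if anything falls off the work surface, if the arm or the gripper's body presses on something with over 40 N, if the wrist force passes 120 N, or if a joint passes its speed limit or range.

### The arm

A 6-joint arm with a two-finger parallel gripper is mounted at the origin on a cart in front of the work surface, level with it; the furniture and walls round the work are solid. World frame = base frame: x ahead of the robot, y to its left, z up, the work surface at z = 0. Lengths are in mm, angles in rad, forces in N, time in s.
With the tool pointing down it reaches from about 275 to 1000 mm from the base axis. Payload 8.4 kg.
Tool frame: the origin (TCP) lies on the centre line of the jaws, within the pads' length; the fingertips stand 25 mm ahead of it and the grasp point (between the pads) lies 6 mm ahead of it; z points along the fingers, y is the line along which they close (so a half turn about z gives the same grasp; the last joint's range is limited). The gripper opens to 85 mm and grips with 20 to 120 N. Pads are 22 mm wide; open, the fingers measure 114 mm over their backs; the gripper's body (76 mm by 85 mm) begins 54 mm behind the grasp point. The pads swing forward as they close: fully open they stand 13 mm farther back than shut.
Start: joints at [1.191, 0.353, 1.633, -0, 1.155, -0.002], TCP at [230.547, 580.927, 256.281] pointing down, gripper open.
Joint ranges: [-2.63, 2.63], [-0.92, 2.1], [0.06, 2.66], [-1.3, 4.44], [0, 2.69], [-3.02, 3.02]. Speed limits (rad/s): [2.22, 2.22, 2.79, 3.14, 3.14, 3.14].

### API

Orientations are given as [roll, pitch, yaw] about the fixed x, y, z axes, in that order (R = Rz(yaw) Ry(pitch) Rx(roll)).
In Python, from rig import r gives the robot as it stands.
- The arm moves only by the shell command python3 -m jog 'ROWS' [FORCE]. ROWS is JSON, a list of rows, each a list of 3 entries, a list of its own where there are three numbers: the turn, a rotation vector about the tool's x, y, z in rad, then the shift along the tool's x, y, z in m, then the opening, from -1 (shut) to 1 (fully open). In form: [[[rx, ry, rz], [x, y, z], gripper], ...]. A call has 1 to 12 rows; each row shifts and turns the commanded pose from where the row before left it, along the tool's axes as they then stand; what a row does not reach is not made up. A row lasts 1/10 s, in which the tool goes at most 50 mm and 8.59 degrees, less where a joint would pass 70% of its speed; a pose out of reach is approached as far as the arm can. A call with a gripper value outside its range is refused whole. The fingers move at their own pace and stop on an object; FORCE is the grip in N (left out, the last holds). Time passes only in rows, so rows that do not move let the fingers close. It gives the time, the measured TCP pose, the force, the opening and the grip force at its end, in the units of the state.
- r.sense(): the state, without advancing time (a new reading comes with each control period).
- r.grab_frame(name): name is "scene" or "top" or "wrist"; returns the picture (480x640x3 uint8, red, green, blue); there is no depth.
- r.camera_params(name): a dict with "fx", "fy", "cx", "cy" (pixels), "rvec" (rotation vector, rad) and "tvec" (3), from world to camera coordinates, as OpenCV has them; the wrist camera has in their place "hand_eye" (4x4, takes a point from camera to tool coordinates, whose origin is the TCP and whose axes are the flange's). Camera axes: x right, y down, z forward; pixel columns grow to the right and rows downward; lengths in mm; the calibration is good to about 2 mm. The wrist camera is an equidistant fisheye: a pixel r from the principal point sees the ray r / f radians off the axis. A picture is of the moment at which its call begins: read the wrist's pose just before it. camera_params takes no time and is no camera call.
- r.sign_off(): hands the job in; it is judged then, once.
The state is a dict: "clock": time; "qpos": joint angles; "qvel": joint speeds; "joint_efforts": joint torques, N m; "eef_pos": TCP position; "tcp_rot": TCP orientation; "contact_force": force on the tool from outside, world axes, zero at the start; "wrist_torque": the same for the moment, N m; "opening": opening from 0.0 (shut) to 1.0 (fully open); "grasp_force": force on a finger pad.
Only numpy, scipy, OpenCV 4.12 (cv2) and the standard library are available. Lean on these libraries where they do the work, as an engineer would, in place of code of your own. Each camera call takes 0.05 s, during which the arm holds its last target. There are 200 camera calls.

## Working session

There is one attempt and no reset: what is moved stays moved. The work goes in short steps, Python scripts to look and compute and a shell command to move; the robot and the scene stay as the last step left them, time stands still between calls to the robot, and variables do not carry over. Pictures are saved under pics/ and viewed, at most 10 in all, crops included, and the job is handed in when it is done.

```bash
mkdir -p pics; ls; python3 - <<'E'
from rig import r
import cv2,numpy as np
s=r.sense();print(s['clock'],s['eef_pos'],s['tcp_rot'])
a=r.grab_frame("scene");b=r.grab_frame("top");c=r.grab_frame("wrist")
for n,i in(("scene",a),("top",b),("wrist",c)):
    cv2.imwrite(f"pics/{n}0.png",i[...,::-1]);print(n,r.camera_params(n))
E
```

```text
pics
0.0 [230.37154732 580.49528671 255.54779505] [-3.14016575e+00 -2.58952656e-05  2.76377010e+00]
scene {'fx': 534.7123962698382, 'fy': 534.7123962698382, 'cx': 321.57256029319177, 'cy': 241.53728015503663, 'rvec': array([ 1.95650136, -0.85810529,  0.52579027]), 'tvec': array([-331.92925367,  303.21097705,  894.86200796])}
top {'fx': 435.8973877058961, 'fy': 435.8973877058961, 'cx': 321.3056803592446, 'cy': 229.07206160631387, 'rvec': array([ 2.156355  , -2.17305298,  0.09117092]), 'tvec': array([  54.08103924,  568.67501792, 1025.0439357 ])}
wrist {'fx': 371.64829954431775, 'fy': 371.64829954431775, 'cx': 317.66397744611976, 'cy': 243.16310281107667, 'hand_eye': array([[ 9.92558343e-04, -9.60666303e-01, -2.77703562e-01,
         7.10280534e+01],
       [ 9.99999135e-01,  1.19323745e-03, -5.53631802e-04,
        -5.32928025e-01],
       [ 8.63221706e-04, -2.77702772e-01,  9.60666657e-01,
        -1.16911080e+02],
       [ 0.00000000e+00,  0.00000000e+00,  0.00000000e+00,
         1.00000000e+00]])}
```

View pics/scene0.png

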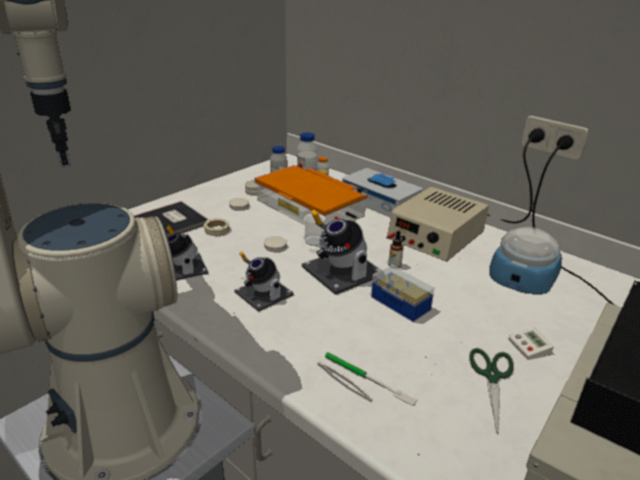

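View pics/top0.png

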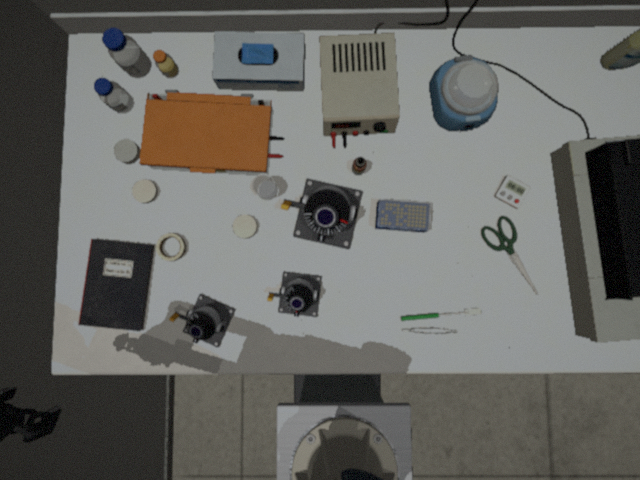

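The two views show three lookalike mounts, in top-view pixels: the largest at (325,213), one at (299,296) and one at (205,322). In the scene view they are at (342,255), (263,280) and (183,252). I choose the one at (325,213). The beaker is at (268,187), the dish at (244,226), the dropper at (360,165) and the tip box at (403,215). Next is a close crop to check the choice, plus the first measurements.

```bash
cat > h.py <<'E'
from rig import r
import cv2,numpy as np
from scipy.spatial.transform import Rotation as Ro
def ray(name,px,pose=None):
    "origin, unit direction in world (mm) of pixels Nx2"
    p=r.camera_params(name);px=np.atleast_2d(px).astype(float)
    u=(px-[p['cx'],p['cy']])/[p['fx'],p['fy']]
    if name=='wrist':
        t=np.linalg.norm(u,axis=1,keepdims=True)+1e-12
        d=np.c_[u/t*np.sin(t),np.cos(t)];H=p['hand_eye'];R=Ro.from_euler('xyz',pose[1]).as_matrix()
        return R@H[:3,3]+pose[0],d@(R@H[:3,:3]).T
    R=cv2.Rodrigues(p['rvec'])[0];d=np.c_[u,np.ones(len(u))]@R
    return -R.T@p['tvec'],d/np.linalg.norm(d,axis=1,keepdims=True)
def proj(name,P,pose=None):
    p=r.camera_params(name);P=np.atleast_2d(P)
    if name=='wrist':
        R=Ro.from_euler('xyz',pose[1]).as_matrix();H=p['hand_eye']
        c=((P-pose[0])@R-H[:3,3])@H[:3,:3];n=np.linalg.norm(c[:,:2],axis=1,keepdims=True)
        u=c[:,:2]/n*np.arctan2(n,c[:,2:])
    else:
        c=P@cv2.Rodrigues(p['rvec'])[0].T+p['tvec'];u=c[:,:2]/c[:,2:]
    return u*[p['fx'],p['fy']]+[p['cx'],p['cy']]
def plane(name,px,z,pose=None):
    o,d=ray(name,px,pose);return o+d*((z-o[2])/d[:,2:])
def tri(rays):
    A=0;b=0
    for o,d in rays:
        d=d.ravel();M=np.eye(3)-np.outer(d,d);A=A+M;b=b+M@o
    P=np.linalg.solve(A,b);return P,[np.linalg.norm(np.cross(d.ravel(),P-o)) for o,d in rays]
E
python3 - <<'E'
from h import *
t=cv2.imread('pics/top0.png');s=cv2.imread('pics/scene0.png')
def blobs(im,lo,hi,box):
    x0,y0,x1,y1=box;m=cv2.inRange(cv2.cvtColor(im[y0:y1,x0:x1],cv2.COLOR_BGR2HSV),lo,hi)
    n,_,st,c=cv2.connectedComponentsWithStats(m);return [(c[i]+[x0,y0],st[i,4]) for i in range(1,n) if st[i,4]>3]
Y=((18,120,90),(32,255,255))
print('yel top',blobs(t,*Y,(270,170,370,250)));print('yel scene',blobs(s,*Y,(295,205,390,295)))
m=cv2.inRange(cv2.cvtColor(t,cv2.COLOR_BGR2HSV),(0,0,0),(180,255,95))[165:255,290:370]
n,l,st,c=cv2.connectedComponentsWithStats(m);k=1+np.argmax(st[1:,4]);print(st[k])
m=cv2.morphologyEx((l==k).astype(np.uint8),cv2.MORPH_OPEN,np.ones((7,7)))
R=cv2.minAreaRect(np.argwhere(m)[:,::-1].astype(np.float32)+[290,165]);bp=cv2.boxPoints(R) if False else cv2.boxPoints((tuple(map(float,R[0])),R[1],R[2]))
print(R,'\n',bp,'\n',plane('top',bp,12).round(1))
for nm,px,z in(('beaker',(268,187),35),('dish',(244,226),15),('dropper',(360,165),90),('tip',(403,215),63)):print(nm,plane('top',px,z).round())
A=cv2.resize(t[160:260,275:375],(600,600),interpolation=cv2.INTER_CUBIC);B=cv2.resize(s[205:295,300:330+60],None,fx=4,fy=4,interpolation=cv2.INTER_CUBIC)
cv2.imwrite('pics/c1.png',cv2.resize(np.hstack([A,cv2.resize(B,(600,600))]),(800,400)))
E
```

```text
yel top [(array([284.75      , 205.66666667]), np.int32(36))]
yel scene [(array([296.07692308, 209.92307692]), np.int32(13)), (array([316.01449275, 215.89855072]), np.int32(69))]
[   0   14   73   70 3322]Traceback (most recent call last):
  File "<stdin>", line 11, in <module>
cv2.error: OpenCV(4.12.0) /io/opencv/modules/imgproc/src/convhull.cpp:143: error: (-215:Assertion failed) total >= 0 && (depth == CV_32F || depth == CV_32S) in function 'convexHull'
```

```bash
python3 - <<'E'
from h import *
t=cv2.imread('pics/top0.png');s=cv2.imread('pics/scene0.png')
m=cv2.inRange(cv2.cvtColor(t,cv2.COLOR_BGR2HSV),(0,0,0),(180,255,95))[165:255,290:370]
n,l,st,c=cv2.connectedComponentsWithStats(m);k=1+np.argmax(st[1:,4])
m=cv2.morphologyEx((l==k).astype(np.uint8),cv2.MORPH_OPEN,np.ones((7,7)))
R=cv2.minAreaRect((np.argwhere(m)[:,::-1]+[290,165]).astype(np.float32));bp=cv2.boxPoints(R)
W=plane('top',bp,12);print(R,'\n',bp,'\n',W.round(1),W.mean(0),np.diff(W,axis=0),np.linalg.norm(np.diff(W,axis=0),axis=1))
print('tab',tri([ray('top',(284.75,205.67)),ray('scene',(316.0,215.9))]))
for nm,px,z in(('beaker',(268,187),35),('dish',(244,226),15),('dropper',(360,165),90),('tip',(403,215),63)):print(nm,plane('top',px,z).round())
A=cv2.resize(t[160:260,275:375],(600,600),interpolation=cv2.INTER_CUBIC);B=cv2.resize(s[205:295,300:390],(600,600),interpolation=cv2.INTER_CUBIC)
cv2.imwrite('pics/c1.png',cv2.resize(np.hstack([A,B]),(800,400)))
E
```

```text
((327.1495056152344, 213.19505310058594), (58.966983795166016, 59.659236907958984), 12.724355697631836) 
 [[291.8198  235.79802]
 [304.96042 177.60396]
 [362.47922 190.59209]
 [349.3386  248.78615]] 
 [[554.7 122.3  12. ]
 [699.5  89.6  12. ]
 [665.4 -52.5  12. ]
 [521.7 -18.2  12. ]] [610.32119462  35.3079714   12.        ] [[ 144.7510314   -32.73142135    0.        ]
 [ -34.0729751  -142.14761386    0.        ]
 [-143.6324649    34.36759034    0.        ]] [148.40554921 146.17425135 147.68688581]
tab (array([614.20559934, 128.56277037, 117.28084927]), [np.float64(1.2697270863414476), np.float64(1.2697270863412506)])
beaker [[672. 178.  35.]]
dish [[580. 240.  15.]]
dropper [[711. -41.  90.]]
tip [[ 597. -142.   63.]]
```

View pics/c1.png

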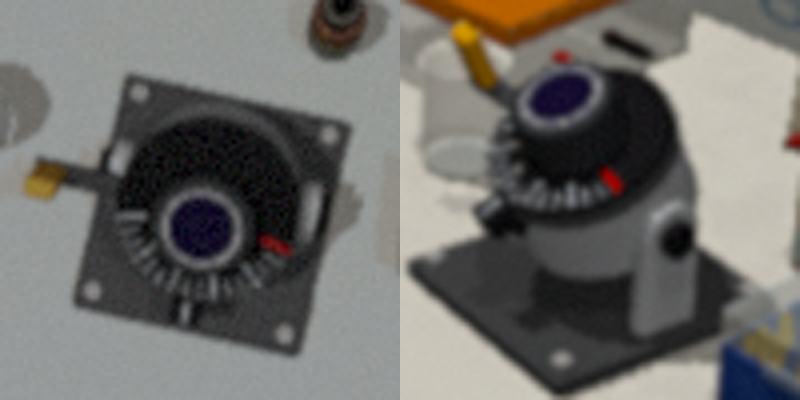

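The crop shows the large mount: yellow tab on the left (crop 42,180), index block at the low front edge (188,310), and red zero well counterclockwise of the index at (275,245). I'll triangulate the hub and work out the viewing pose.

```bash
cat >> h.py <<'E'
def own(yaw):
    "columns: own x,y,z of mount in world"
    return Ro.from_euler('z',yaw).as_matrix()
TL=np.radians(25)
def face(O,yaw,phi,h,rad=0,radang=0):
    """tool pose: z into face; tool x at angle phi (ccw about axis from up-slope); TCP at height h above face,
    at radius rad, angle radang"""
    F=own(yaw)@Ro.from_euler('y',-TL).as_matrix()   # face frame: x up slope,y left,z axis
    c,s=np.cos(phi),np.sin(phi);x=F@[c,s,0];z=-F[:,2];R=np.c_[x,np.cross(z,x),z]
    P=np.r_[O[:2],100.]+F@[rad*np.cos(radang),rad*np.sin(radang),h];return P,R
def go(P,R,s=None):
    s=s or r.sense();R0=Ro.from_euler('xyz',s['tcp_rot']).as_matrix()
    v=Ro.from_matrix(R0.T@R).as_rotvec()
    print('turn',v.round(4),'deg',round(np.degrees(np.linalg.norm(v)),1),'shift before turn',((P-s['eef_pos'])@R0/1000).round(4),'shift after turn',((P-s['eef_pos'])@R/1000).round(4))
E
python3 - <<'E'
from h import *
t=cv2.imread('pics/top0.png');s=cv2.imread('pics/scene0.png')
def hub(im,box):
    x0,y0,x1,y1=box;m=cv2.inRange(cv2.cvtColor(im[y0:y1,x0:x1],cv2.COLOR_BGR2HSV),(110,70,20),(135,255,255))
    n,_,st,c=cv2.connectedComponentsWithStats(m);k=1+np.argmax(st[1:,4]);print(st[k]);return c[k]+[x0,y0]
a=hub(t,(310,195,345,240));b=hub(s,(320,210,355,245));print(a,b)
P,e=tri([ray('top',a),ray('scene',b)]);print('hub',P,e)
yaw=-0.23;h=(P[2]-100)/np.cos(TL);O=P[:2]+own(yaw)[:2,0]*np.sin(TL)*h;print(h,O)
Pt,R=face(O,yaw,np.pi,150);print(Pt);go(Pt,R)
E
```

```text
[  8  15  15  14 169]
[ 9 12 14 10 96]
[324.78106509 216.46745562] [335.67708333 226.09375   ]
hub [586.45357362  40.44130975 132.66080495] [np.float64(0.10921241731081317), np.float64(0.10921241731079144)]
36.0372110011256 [601.28249673  36.96921584]
[539.55911682  51.42133554 235.94616806]
turn [-0.0333 -0.4356 -0.1452] deg 26.4 shift before turn [-0.4826 -0.3778  0.0202] shift after turn [-0.3738 -0.4448  0.1961]
```

```bash
python3 -m jog '[[[0,0,0],[-0.03,-0.0236,0],1],[[0,0,0],[-0.03,-0.0236,0],1],[[0,0,0],[-0.03,-0.0236,0],1],[[0,0,0],[-0.03,-0.0236,0],1],[[0,0,0],[-0.03,-0.0236,0],1],[[0,0,0],[-0.03,-0.0236,0],1],[[0,0,0],[-0.03,-0.0236,0],1],[[0,0,0],[-0.03,-0.0236,0],1],[[0,0,0],[-0.03,-0.0236,0],1],[[0,0,0],[-0.03,-0.0236,0],1],[[0,0,0],[-0.03,-0.0236,0],1],[[0,0,0],[-0.03,-0.0236,0],1]]' && python3 -m jog '[[[0,0,0],[-0.03,-0.0236,0],1],[[0,0,0],[-0.03,-0.0236,0],1],[[0,0,0],[-0.03,-0.0236,0],1],[[0,0,0],[-0.03,-0.0236,0],1],[[-0.008,-0.109,-0.036],[0,0,0],1],[[-0.008,-0.109,-0.036],[0,0,0],1],[[-0.008,-0.109,-0.036],[0,0,0],1],[[-0.008,-0.109,-0.036],[0,0,0],1],[[0,0,0],[0,0,0.02],1],[[0,0,0],[0,0,0],1],[[0,0,0],[0,0,0],1]]'
python3 - <<'E'
from h import *
s=r.sense();im=r.grab_frame('wrist');cv2.imwrite('pics/w1.png',im[...,::-1]);np.save('w1.npy',np.array([s['eef_pos'],s['tcp_rot']]))
print(s['clock'],s['qpos'],s['eef_pos'])
E
```

```text
clock: 1.35
eef_pos: [461.1, 183.4, 256.2]
tcp_rot: [-3.142, -0.0, 2.764]
contact_force: [0.4, -0.2, 0.1]
opening: 1.004
grasp_force: 0.0
clock: 2.45
eef_pos: [545.6, 50.9, 238.1]
tcp_rot: [-3.141, 0.436, 2.91]
contact_force: [-0.5, 0.1, 0.4]
opening: 0.999
grasp_force: 0.0
2.45 [ 0.19104737  0.09436676  2.09264917 -0.32329908  0.57736494 -0.90981187] [545.56812414  50.93255655 238.11675329]
```

View pics/w1.png

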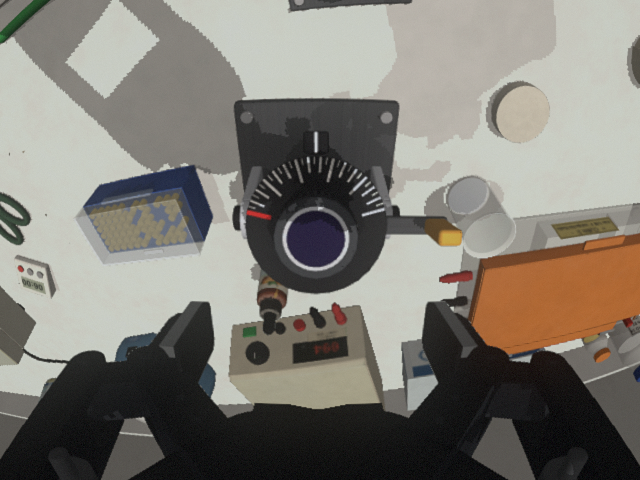

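The wrist view shows the index line at (316,140), the red zero at (258,214), the hub at (316,238) and the tab at (445,235). I'll measure these angles about the axis.

```bash
cat >> h.py <<'E'
def toface(px,pose,O,yaw,h,name='wrist'):
    "pixels -> face-frame xy at height h"
    F=own(yaw)@Ro.from_euler('y',-TL).as_matrix();C=np.r_[O,100.]
    o,d=ray(name,px,pose);o=(o-C)@F;d=d@F;return (o+d*((h-o[2])/d[:,2:]))[:,:2]
def mask(im,lo,hi):return cv2.inRange(cv2.cvtColor(im,cv2.COLOR_BGR2HSV),lo,hi)
def big(m,box):
    x0,y0,x1,y1=box;n,l,st,c=cv2.connectedComponentsWithStats(m[y0:y1,x0:x1]);k=1+np.argmax(st[1:,4])
    return c[k]+[x0,y0],np.argwhere(l==k)[:,::-1]+[x0,y0]
def reading(im,pose,O,yaw,box):
    "scale reading deg: red direction vs own index direction (down slope)"
    m=mask(im,(0,130,90),(6,255,255))|mask(im,(174,130,90),(180,255,255))
    c,p=big(m,box);q=toface(p,pose,O,yaw,6)
    mu=q.mean(0);a=np.degrees(np.arctan2(mu[1],mu[0]))
    return c,len(p),mu,(a+180)%360   # ccw angle of red from index (index at 180 deg)
E
python3 - <<'E'
from h import *
im=cv2.imread('pics/w1.png');pose=np.load('w1.npy');O=np.array([601.3,37.0]);yaw=-0.23
hb,hp=big(mask(im,(110,70,20),(135,255,255)),(270,190,360,290))
t=(324.78,216.47);s=(335.68,226.09)
P,e=tri([ray('top',t),ray('scene',s),ray('wrist',hb,pose)]);print('hub',hb,P,e, 'tw',tri([ray('top',t),ray('wrist',hb,pose)])[0])
print('hub on h36',toface(hb,pose,O,yaw,36))
tb,tp=big(mask(im,(18,120,90),(32,255,255)),(400,200,480,270))
tab,e=tri([ray('top',(284.75,205.67)),ray('wrist',tb,pose)]);print('tab',tb,tab,e)
top=big(mask(im,(18,120,170),(32,255,255)),(400,200,480,270))[0];print('tab top px',top,toface(top,pose,O,yaw,34),'all@20',toface(tb,pose,O,yaw,20))
print('red',reading(im,pose,O,yaw,(235,190,290,240)))
idx,ip=big(mask(im,(0,0,170),(180,60,255)),(310,133,322,153));print('idx',idx,len(ip),toface(idx,pose,O,yaw,6),toface(idx,pose,O,yaw,0))
# flange outline: dark within face
for px in((316,166),(247,240),(316,293),(387,240)):print(px,toface(px,pose,O,yaw,6))
E
```

```text
hub [315.32049689 238.45134576] [585.88278957  40.07064758 132.33571456] [np.float64(0.697432875071022), np.float64(0.6535776379639108), np.float64(1.1797382587621232)] tw [586.49585168  39.89684012 130.17343284]
hub on h36 [[-1.58767135 -1.20309778]]
tab [450.23591549 238.10211268] [612.10714163 129.38456469 124.42346276] [np.float64(0.6077546629479447), np.float64(0.6077546629477567)]
tab top px [450.29710145 238.23550725] [[-1.34562959 90.22063757]] all@20 [[ 2.37902255 95.54947885]]
red (array([258.29007634, 214.48091603]), 131, array([-11.33137699, -42.60978231]), np.float64(75.10779785480305))
idx [315.5 142. ] 38 [[-62.75392741  -1.22196076]] [[-62.70396051  -1.2651721 ]]
(316, 166) [[-45.87912459  -0.8886989 ]]
(247, 240) [[  7.79421564 -51.85907007]]
(316, 293) [[49.85692537 -1.02236298]]
(387, 240) [[ 7.77962221 51.34728395]]
```

```bash
python3 - <<'E'
from h import *
O=np.array([600.7,36.6]);yaw=-0.23
go(*face(O,yaw,np.pi,100));go(*face(O,yaw,np.pi,32))
E
```

```text
turn [-0.0008  0.0002 -0.0018] deg 0.1 shift before turn [ 0.0073 -0.0015  0.0495] shift after turn [ 0.0073 -0.0015  0.0495]
turn [-0.0008  0.0002 -0.0018] deg 0.1 shift before turn [ 0.0073 -0.0014  0.1175] shift after turn [ 0.0073 -0.0015  0.1175]
```

```bash
python3 -m jog '[[[0,0,0],[0.0073,-0.0015,0.02],1],[[0,0,0],[0,0,0.02],1],[[0,0,0],[0,0,0.02],1],[[0,0,0],[0,0,0.02],1],[[0,0,0],[0,0,0.015],1],[[0,0,0],[0,0,0.012],1],[[0,0,0],[0,0,0.01],1],[[0,0,0],[0,0,0],1],[[0,0,0],[0,0,0],1]]' && python3 - <<'E'
from h import *
O=np.array([600.7,36.6]);yaw=-0.23
go(*face(O,yaw,np.pi,32));s=r.sense();im=r.grab_frame('wrist');cv2.imwrite('pics/w2.png',im[...,::-1]);np.save('w2.npy',np.array([s['eef_pos'],s['tcp_rot']]))
E
```

```text
clock: 3.4
eef_pos: [587.2, 39.6, 129.3]
tcp_rot: [-3.142, 0.437, 2.91]
contact_force: [-0.0, 0.0, 0.3]
opening: 1.0
grasp_force: 0.0
turn [-0.0007  0.0005 -0.0014] deg 0.1 shift before turn [-0.0002  0.0001  0.0004] shift after turn [-0.0002  0.0001  0.0004]
```

View pics/w2.png

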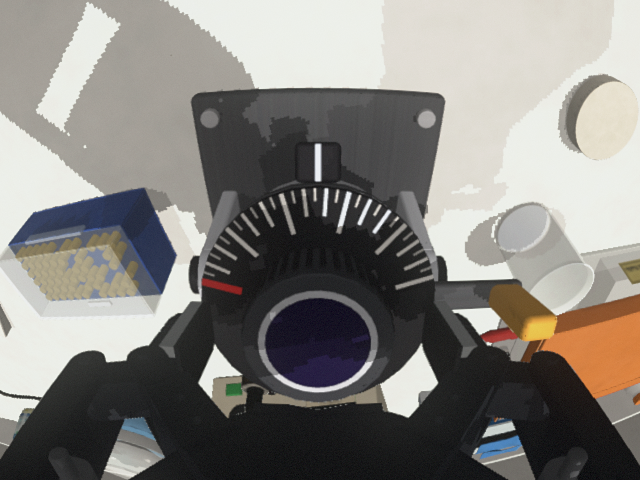

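The open jaws straddle the hub, which sits at (317,342). The 60 and 90 long marks are at (288,218) and (344,210) with the index at (318,165), so the reading is about 76. Now I grip and turn clockwise.

```bash
python3 -m jog '[[[0,0,0],[0,0,0],-1],[[0,0,0],[0,0,0],-1],[[0,0,0],[0,0,0],-1],[[0,0,0],[0,0,0],-1],[[0,0,0],[0,0,0],-1],[[0,0,0],[0,0,0],-1],[[0,0,0],[0,0,0],-1],[[0,0,0],[0,0,0],-1]]' 40 && python3 -m jog '[[[0,0,0.07],[0,0,0],-1],[[0,0,0.07],[0,0,0],-1],[[0,0,0.07],[0,0,0],-1],[[0,0,0.07],[0,0,0],-1],[[0,0,0.07],[0,0,0],-1],[[0,0,0.07],[0,0,0],-1],[[0,0,0.07],[0,0,0],-1],[[0,0,0.07],[0,0,0],-1],[[0,0,0.07],[0,0,0],-1],[[0,0,0],[0,0,0],-1],[[0,0,0],[0,0,0],-1]]'; python3 - <<'E'
from h import *
s=r.sense();im=r.grab_frame('wrist')[...,::-1].copy();cv2.imwrite('pics/w3.png',im);pose=np.array([s['eef_pos'],s['tcp_rot']]);np.save('w3.npy',pose)
O=np.array([600.7,36.6]);yaw=-0.23
go(*face(O,yaw,np.pi-.6,32))
im2=cv2.imread('pics/w2.png');p2=np.load('w2.npy')
for i,p in((im2,p2),(im,pose)):
    q=proj('wrist',[face(O,yaw,0,6,47,np.radians(180+a))[0] for a in (76,40)],p).round();print(q)
    hb,_=big(mask(i,(110,70,20),(135,255,255)),(230,280,400,420));print('hub36',hb,toface(hb,p,O,yaw,36))
    m=mask(i,(0,130,90),(6,255,255))|mask(i,(174,130,90),(180,255,255));n,l,st,c=cv2.connectedComponentsWithStats(m)
    for k in range(1,n):
        if st[k,4]>60:print(st[k],c[k],toface(c[k],p,O,yaw,6))
E
```

```text
clock: 4.25
eef_pos: [587.0, 39.6, 129.9]
tcp_rot: [-3.142, 0.438, 2.91]
contact_force: [-6.0, -1.4, 8.0]
opening: 0.644
grasp_force: 40.2
clock: 5.35
eef_pos: [587.0, 39.7, 129.9]
tcp_rot: [2.873, 0.349, 2.232]
contact_force: [-4.6, 0.7, 8.5]
opening: 0.647
grasp_force: 40.2
turn [ 0.0003  0.0014 -0.0317] deg 1.8 shift before turn [0.     0.0001 0.001 ] shift after turn [0.     0.0001 0.001 ]
[[214. 284.]
 [245. 228.]]
hub36 [317.48285437 342.33236152] [[-1.64555127 -1.02736006]]
[202 278  40  17 297] [221.48484848 286.03367003] [[-10.39957823 -42.18377141]]
[481 329  37  14 317] [498.64984227 335.2807571 ] [[17.12918715 87.06017093]]
[[225. 341.]
 [214. 283.]]
hub36 [317.67487409 341.12451035] [[-1.85861747  0.14358566]]
[522 191  38  37 489] [541.13496933 208.73619632] [[ 22.00822189 106.87025437]]
[202 277  41  16 300] [221.52333333 285.11333333] [[-33.29384694 -28.04346957]]
```

View pics/w3.png

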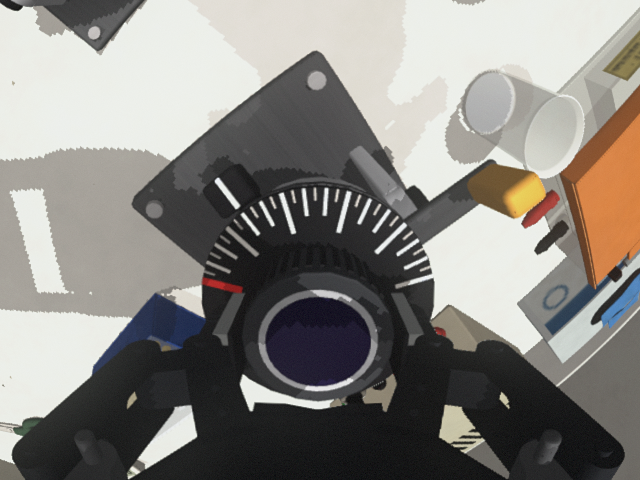

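The ring followed without slipping; the red mark is at (222,285) and the index line runs from (217,180) to (240,212). I'll check the reading from the tick peaks against the index line.

```bash
cat > tick.py <<'E'
from h import *
from scipy.signal import find_peaks
from scipy.ndimage import map_coordinates
def ticks(im,pose,O,yaw,redguess,lo=-75,hi=75,pr=True):
    g=im.min(2).astype(float)
    def prof(rs,h,A):
        out=0
        for rr in rs:
            q=proj('wrist',np.array([face(O,yaw,0,h,rr,np.radians(180+a))[0] for a in A]),pose)
            out=out+map_coordinates(g,[q[:,1],q[:,0]],order=1)
        return out/len(rs)
    A=np.arange(lo,hi,.25);t=prof((44,45.5,47,48.5),6,A)
    pk,_=find_peaks(t,prominence=25);a=A[pk]
    B=np.arange(-10,10,.1);i=prof((58,60,62,64),6,B);ia=(B*np.clip(i-i.max()*.6,0,None)).sum()/np.clip(i-i.max()*.6,0,None).sum()
    if pr:print('ticks',a.round(1),'height',t[pk].round().astype(int))
    return a,t[pk],ia
if __name__=='__main__':
    for n,g in(('w1',77),('w2',77),('w3',41)):
        im=cv2.imread(f'pics/{n}.png');p=np.load(n+'.npy')
        O=np.array([600.7,36.6])
        hb,_=big(mask(im,(110,70,20),(135,255,255)),(230,190,400,420));o=toface(hb,p,O,-.23,36)[0]
        F=own(-.23)@Ro.from_euler('y',-TL).as_matrix()
        # shift pose so the hub sits on the axis
        p=p.copy();p[0]-=F@[o[0],o[1],0]
        print(n,ticks(im,p,O,-.23,g)[2])
E
python3 tick.py
```

```text
ticks [-74.  -69.  -64.2 -59.  -54.  -49.  -44.  -39.  -34.  -29.  -24.  -13.8
  -8.8  -3.8   1.2   6.5  16.5  21.5  26.5  31.2  36.5  41.5  46.5  51.8
  56.5  61.5  66.8  71.8] height [189 101 183  96 185 101 192 100 140  49 109 113  50 106  56 130 113  49
 103  59 130  66 142  60 133  59 143  78]
w1 -0.022537859252007807
ticks [-70.  -65.  -60.  -55.  -49.8 -44.8 -39.5 -34.5 -29.5 -24.2 -19.2 -14.5
  -9.   -4.    1.2   6.5  11.8  16.5  22.   27.   32.   37.2  42.2  47.5
  52.5  57.5  62.8  67.8  73. ] height [ 75 145  76 145  82 146  94 238 150 237 156 237 154 238 151 155 105 167
  99 159  83 145  79 145  75 144  73 143  74]
w2 0.024525100500917666
ticks [-70.8 -65.5 -60.5 -55.2 -50.2 -45.  -39.8 -34.8 -29.5 -24.5 -19.2 -14.2
  -9.   -4.    1.    6.2  11.5  16.5  21.5  26.5  31.8  36.8] height [237 147 237 150 237 153 238 149 238 149 237 144 237 135 237  79 144  72
 143  70 141  71]
w3 0.7066999762551474
```

The 40 mark is 0.3° from the index line, so the reading is about 40.2. I'll release, retreat along the axis and re-check.

```bash
python3 -m jog '[[[0,0,0],[0,0,0],1],[[0,0,0],[0,0,0],1],[[0,0,0],[0,0,0],1],[[0,0,0],[0,0,0],1],[[0,0,0],[0,0,0],1],[[0,0,0],[0,0,-0.02],1],[[0,0,0],[0,0,-0.02],1],[[0,0,0],[0,0,-0.03],1],[[0,0,0],[0,0,-0.03],1],[[0,0,0],[0,0,0],1],[[0,0,0],[0,0,0],1]]'; cat > chk.py <<'E'
from tick import *
import sys
n=sys.argv[1];s=r.sense();im=r.grab_frame('wrist')[...,::-1].copy();cv2.imwrite(f'pics/{n}.png',im);p=np.array([s['eef_pos'],s['tcp_rot']]);np.save(n+'.npy',p)
O=np.array([600.7,36.6]);yaw=-.23
hb,_=big(mask(im,(110,70,20),(135,255,255)),(200,150,440,420));o=toface(hb,p,O,yaw,36)[0];print('hub',hb,o)
tb,tp=big(mask(im,(18,120,90),(32,255,255)),(0,0,640,480));q=toface(tb,p,O,yaw,20)[0];print('tab px',tb,len(tp),'face@20',q,np.degrees(np.arctan2(q[1],q[0])))
F=own(yaw)@Ro.from_euler('y',-TL).as_matrix();p=p.copy();p[0]-=F@[o[0],o[1],0]
print('index',ticks(im,p,O,yaw,0)[2])
print('clock',s['clock'],'q',s['qpos'].round(2) if hasattr(s['qpos'],'round') else s['qpos'])
E
python3 chk.py w4; python3 - <<'E'
from h import *
O=np.array([600.7,36.6]);yaw=-.23
print('tab approach');go(*face(O,yaw,np.pi/2,110,92,np.pi/2));go(*face(O,yaw,np.pi/2,31,92,np.pi/2))
E
```

```text
clock: 6.5
eef_pos: [546.1, 49.5, 220.2]
tcp_rot: [2.872, 0.35, 2.232]
contact_force: [-1.0, 0.1, -0.2]
opening: 1.008
grasp_force: 0.0
hub [317.0364 255.7468] [-1.46346733 -0.19885932]
tab px [440.46846847 169.02702703] 333 face@20 [ 2.51831155 94.55431804] 88.47437405122263
ticks [-70.5 -65.2 -60.  -55.  -50.  -45.  -40.  -34.5 -29.8 -24.8 -19.5 -14.5
  -9.5  -4.2   0.8   5.8  11.   15.8  21.   26.2  31.   36.2] height [179 108 178 108 191 109 176 106 179 102 194 104 182 103 181  94 188  90
 179  95 135  64]
index 0.3915293163725396
clock 6.5 q [ 0.19  0.12  2.11 -0.35  0.53 -0.26]
tab approach
turn [2.000e-04 8.000e-04 9.395e-01] deg 53.8 shift before turn [0.0539 0.0747 0.0219] shift after turn [0.0921 0.0006 0.022 ]
turn [2.000e-04 8.000e-04 9.395e-01] deg 53.8 shift before turn [0.0539 0.0747 0.1009] shift after turn [0.0921 0.0006 0.101 ]
```

```bash
python3 -m jog '[[[0,0,0.1343],[0,0,0],1],[[0,0,0.1343],[0,0,0],1],[[0,0,0.1343],[0,0,0],1],[[0,0,0.1343],[0,0,0],1],[[0,0,0.1343],[0,0,0],1],[[0,0,0.1343],[0,0,0],1],[[0,0,0.1343],[0,0,0],1],[[0,0,0],[0.031,0,0],1],[[0,0,0],[0.031,0,0],1],[[0,0,0],[0.030,0,0],1],[[0,0,0],[0,0,0],1],[[0,0,0],[0,0,0],1]]'; python3 - <<'E'
from h import *
O=np.array([600.7,36.6]);yaw=-.23
go(*face(O,yaw,np.pi/2,31,92,np.pi/2))
s=r.sense();p=(s['eef_pos'],s['tcp_rot']);im=r.grab_frame('wrist')[...,::-1].copy();cv2.imwrite('pics/w5.png',im)
tb,tp=big(mask(im,(18,120,90),(32,255,255)),(0,0,640,480));print(tb,len(tp),toface(tb,p,O,yaw,30))
E
```

```text
clock: 7.75
eef_pos: [566.5, 139.0, 218.0]
tcp_rot: [2.707, 0.002, 1.341]
contact_force: [0.5, -0.2, -0.3]
opening: 1.007
grasp_force: 0.0
turn [-0.0017  0.0016  0.0012] deg 0.2 shift before turn [0.0002 0.0017 0.0999] shift after turn [0.0001 0.0015 0.0999]
[321.31058824 255.24705882] 425 [[-0.21437503 90.90867055]]
```

View pics/w5.png

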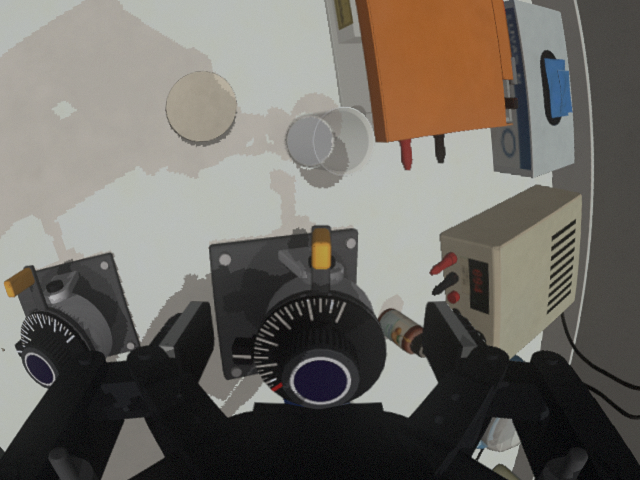

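The tab is centred between the jaws at (321,247) and the dropper and beaker are clear. Descending.

```bash
python3 -m jog '[[[0,0,0],[0,0.0015,0.025],1],[[0,0,0],[0,0,0.025],1],[[0,0,0],[0,0,0.02],1],[[0,0,0],[0,0,0.015],1],[[0,0,0],[0,0,0.01],1],[[0,0,0],[0,0,0.005],1],[[0,0,0],[0,0,0],1]]' && python3 -m jog '[[[0,0,0],[0,0,0],-1],[[0,0,0],[0,0,0],-1],[[0,0,0],[0,0,0],-1],[[0,0,0],[0,0,0],-1],[[0,0,0],[0,0,0],-1],[[0,0,0],[0,0,0],-1],[[0,0,0],[0,0,0],-1],[[0,0,0],[0,0,0],-1],[[0,0,0],[0,0,0],-1],[[0,0,0],[0,0,0],-1]]' 30; python3 - <<'E'
from h import *
O=np.array([600.7,36.6]);yaw=-.23
go(*face(O,yaw,np.pi/2,31,92,np.pi/2))
# one arc step of 7.5 deg, in tool frame at mid-chord
d=np.radians(7.5);print(2*92*np.sin(d/2),d)
for k in(1,):
    P0,R0=face(O,yaw,np.pi/2,31,92,np.pi/2);P1,R1=face(O,yaw,np.pi/2-d,31,92,np.pi/2-d);print((P1-P0)@R0,(P1-P0)@R1,Ro.from_matrix(R0.T@R1).as_rotvec())
E
```

```text
clock: 8.5
eef_pos: [609.4, 128.5, 129.3]
tcp_rot: [2.705, 0.001, 1.34]
contact_force: [-1.1, -0.1, -0.5]
opening: 1.001
grasp_force: 0.0
clock: 9.5
eef_pos: [609.3, 129.1, 129.8]
tcp_rot: [2.705, -0.0, 1.34]
contact_force: [-4.5, 2.2, 4.8]
opening: 0.133
grasp_force: 34.0
turn [ 0.0005  0.0004 -0.0009] deg 0.1 shift before turn [ 0.     -0.0011  0.0014] shift after turn [ 0.     -0.0011  0.0014]
12.034175778346324 0.1308996938995747
[-7.87072754e-01  1.20084097e+01  3.73034936e-14] [7.87072754e-01 1.20084097e+01 3.73034936e-14] [9.32974450e-18 5.12583156e-18 1.30899694e-01]
```

```bash
python3 -m jog '[[[0,0,0.131],[-0.0008,0.012,0],-1],[[0,0,0.131],[-0.0008,0.012,0],-1],[[0,0,0],[0,0,0],-1]]'; python3 - <<'E'
from h import *
O=np.array([600.7,36.6]);yaw=-.23;s=r.sense()
F=own(yaw)@Ro.from_euler('y',-TL).as_matrix();q=(np.array(s['eef_pos'])-np.r_[O,100])@F;print(q,np.hypot(*q[:2]),90-np.degrees(np.arctan2(q[1],q[0])),s['wrist_torque'])
d=np.radians(15);go(*face(O,yaw,np.pi/2-d,31,92,np.pi/2-d))
E
```

```text
clock: 9.8
eef_pos: [630.2, 120.5, 140.2]
tcp_rot: [2.718, -0.111, 1.098]
contact_force: [-5.7, 3.1, 6.1]
opening: 0.133
grasp_force: 34.7
[25.70042192 88.40236189 32.33967973] 92.06242053801783 16.210256565399305 [ 0.51658921  0.7795956  -0.19651614]
turn [ 0.0008  0.0007 -0.0052] deg 0.3 shift before turn [-0.0001 -0.0019  0.0013] shift after turn [-0.     -0.0019  0.0013]
```

```bash
python3 -m jog '[[[0,0,0.131],[-0.0008,0.012,0],-1],[[0,0,0.131],[-0.0008,0.012,0],-1],[[0,0,0.131],[-0.0008,0.012,0],-1],[[0,0,0.131],[-0.0008,0.012,0],-1],[[0,0,0.131],[-0.0008,0.012,0],-1],[[0,0,0.131],[-0.0008,0.012,0],-1],[[0,0,0.131],[-0.0008,0.012,0],-1],[[0,0,0.131],[-0.0008,0.012,0],-1],[[0,0,0.131],[-0.0008,0.012,0],-1],[[0,0,0],[0,0,0],-1],[[0,0,0],[0,0,0],-1]]'; python3 - <<'E'
from h import *
O=np.array([600.7,36.6]);yaw=-.23;s=r.sense()
F=own(yaw)@Ro.from_euler('y',-TL).as_matrix();q=(np.array(s['eef_pos'])-np.r_[O,100])@F;print(q,np.hypot(*q[:2]),90-np.degrees(np.arctan2(q[1],q[0])),s['wrist_torque'],s['qpos'])
go(*face(O,yaw,0,31,92,0))
E
```

```text
clock: 10.9
eef_pos: [670.8, 31.6, 168.1]
tcp_rot: [3.08, -0.432, -0.086]
contact_force: [-5.1, 0.5, 5.5]
opening: 0.135
grasp_force: 34.0
[91.63335439 11.1123681  32.41678712] 92.30469306062695 83.08551012811961 [ 0.15517397  0.62931645 -0.17286346] [ 0.11261703  0.3736385   1.9079631  -0.32299226  0.46777975  2.0433822 ]
turn [0.0013 0.0003 0.1305] deg 7.5 shift before turn [-0.0011  0.0111  0.0014] shift after turn [0.0004 0.0111 0.0014]
```

```bash
python3 -m jog '[[[0,0,0.065],[-0.0004,0.006,0],-1],[[0,0,0.065],[-0.0004,0.006,0],-1],[[0,0,0],[0,0.001,0],-1],[[0,0,0],[0,0,0],-1],[[0,0,0],[0,0,0],-1]]'; python3 - <<'E'
from h import *
O=np.array([600.7,36.6]);yaw=-.23;s=r.sense()
F=own(yaw)@Ro.from_euler('y',-TL).as_matrix();q=(np.array(s['eef_pos'])-np.r_[O,100])@F;print(q,90-np.degrees(np.arctan2(q[1],q[0])))
E
python3 -m jog '[[[0,0,0],[0,0,0],1],[[0,0,0],[0,0,0],1],[[0,0,0],[0,0,0],1],[[0,0,0],[0,0,0],1],[[0,0,0],[0,0,0],1],[[0,0,0],[0,0,0],1],[[0,0,0],[0,0,-0.02],1],[[0,0,0],[0,0,-0.02],1],[[0,0,0],[0,0,-0.03],1],[[0,0,0],[0,0,-0.03],1],[[0,0,0],[0,0,0],1],[[0,0,0],[0,0,0],1]]'
```

```text
clock: 11.4
eef_pos: [668.7, 20.1, 168.5]
tcp_rot: [3.141, -0.437, -0.228]
contact_force: [-3.2, 4.6, 4.8]
opening: 0.136
grasp_force: 33.7
[92.34601629 -0.61372679 32.47623574] 90.38077914673633
clock: 12.6
eef_pos: [627.8, 29.1, 259.7]
tcp_rot: [-3.141, -0.438, -0.231]
contact_force: [0.4, -0.7, -0.5]
opening: 0.997
grasp_force: 0.0
```

```bash
python3 -m jog '[[[0,0,0],[-0.03,0,0],1],[[0,0,0],[-0.04,0,0],1],[[0,0,0],[-0.04,0,0],1],[[0,0,0],[-0.02,0,0],1],[[0,0,0],[0,0,0],1],[[0,0,0],[0,0,0],1]]'; python3 chk.py w6; python3 - <<'E'
from h import *
a=cv2.imread('pics/w6.png');t=r.grab_frame('top')[...,::-1];cv2.imwrite('pics/top6.png',t)
cv2.imwrite('pics/c6.png',np.hstack([cv2.resize(a[60:380,160:480],(400,400)),cv2.resize(t[150:260,230:450],(400,200),interpolation=3).repeat(1,0) if False else cv2.resize(t[130:260,250:380],(400,400))]))
E
```

```text
clock: 13.2
eef_pos: [513.4, 56.2, 203.6]
tcp_rot: [3.141, -0.436, -0.23]
contact_force: [0.1, 1.2, 0.9]
opening: 1.002
grasp_force: 0.0
hub [316.50705128 195.45448718] [-0.56544809 -0.79674748]
tab px [316.82167043  39.29345372] 443 face@20 [94.96612083 -0.84859296] -0.5119668023732781
ticks [-69.5 -64.8 -59.5 -54.5 -49.5 -44.8 -39.8 -34.8 -29.5 -24.8 -19.8 -14.8
  -9.8  -4.8   0.2   5.2  10.2  15.2  20.   25.2  30.   35. ] height [162  76 164  77 169  74 161  72 158  75 169  65 163  65 167  73 169  71
 156  65 160  75]
index -0.0839270003961946
clock 13.2 q [ 0.22  0.1   2.18 -0.4   0.49  2.34]
```

View pics/c6.png

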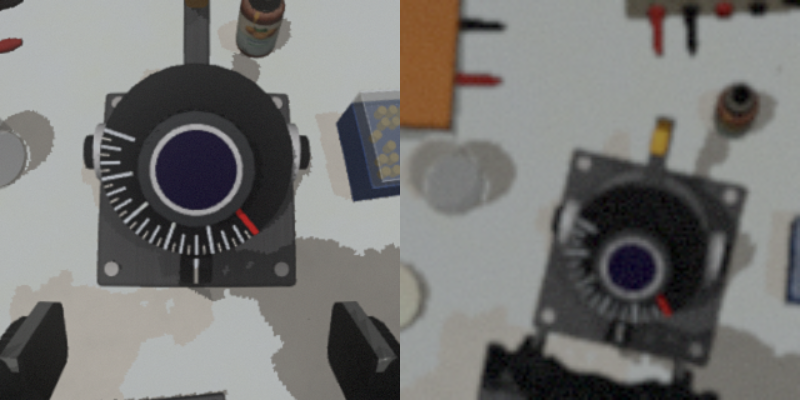

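The tab points straight up the slope (within about 0.1° of the hub line), the fourth ten-degree mark stands at the index (about 40.3°), and the bystanders look unmoved. The hand is clear, so I'm handing in.

```bash
python3 -c "
from rig import r
print(r.sign_off())"
```

```text
the job is handed in; nothing more can be done
None
```

I set the scale to about 40.3°, turned the lock tab home pointing up the slope, left the bystanders in place, and handed the job in at about 13 s with the gripper clear; the hand-in returned no verdict.

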